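# Weigh a paint tin on the check balance and rack it by weight

### The arm

A 7-joint arm with a two-finger parallel gripper is mounted at the origin on a cart in front of the work surface, level with it; the furniture and walls round the work are solid. World frame = base frame: x ahead of the robot, y to its left, z up, the work surface at z = 0. Lengths are in m, angles in rad, forces in N, time in s.
With the tool pointing down it reaches from about 0.425 to 0.925 m from the base axis. Payload 6.8 kg.
Tool frame: the origin (TCP) lies on the centre line of the jaws, within the pads' length; the fingertips stand 25 mm ahead of it and the grasp point (between the pads) lies 6 mm ahead of it; z points along the fingers, y is the direction in which the jaws open and shut (so a half turn about z gives the same grasp; the last joint's range is limited). The gripper opens to 85 mm and grips with 20 to 120 N. Pads are 22 mm wide; open, the fingers measure 114 mm over their backs; the gripper's body (76 mm by 85 mm) begins 54 mm behind the grasp point. The pads swing forward as they close: fully open they stand 13 mm farther back than shut.
Start: joints at [1.085, 0.477, 0.022, 1.555, -0.011, 1.109, -0.083], TCP at [0.249, -0.627, 0.256] pointing down, gripper open.
Joint ranges: [-2.96, 2.96], [-0.34, 2.1], [-1.41, 1.46], [0.24, 2.44], [-1.37, 4.51], [0.17, 1.92], [-2.96, 2.96]. Speed limits (rad/s): [2.39, 2.39, 3.14, 3.14, 3.14, 3.14, 3.14].

### API

Orientations are given as a unit quaternion [w, x, y, z].
In Python, from station import status, cams, order, models gives the robot as it stands.
- The arm moves only by the tool move_arm, never from a script. Its argument "steps" is one flat list of numbers, 7 for each row, row after row: the gripper's target within -1 to 1 (fully open at 1, half-way at 0, shut at -1), then the shift along the world's x, y, z in cm, then the turn, a rotation vector about the world's x, y, z in degrees. A call has 1 to 8 rows; each row shifts and turns the commanded pose from where the row before left it; what a row does not reach is not made up. A row lasts 1/10 s, in which the tool goes at most 50 mm and 8.59 degrees, less where a joint would pass 70% of its speed; a pose out of reach is approached as far as the arm can. A call with a gripper value outside its range is refused whole. The fingers move at their own pace and stop on an object; "newtons" is the grip in N (left out, the last holds). Time passes only in rows, so rows that do not move let the fingers close. It gives the time, the measured TCP pose, the force and the opening at its end, in the units of the state.
- status.get_obs(): the state, without advancing time (a new reading comes with each control period).
- cams.read_camera(name): name is "side" or "top"; returns a dict with "pixels" (400x640x3 uint8, red, green, blue), "mtx" (3x3 intrinsics, pixels), "dist_coeffs" ([k1, k2, p1, p2, k3] as OpenCV has them; the pictures are not rectified), "T" (4x4, takes a point from camera to world coordinates). Camera axes: x right, y down, z forward; pixel columns grow to the right and rows downward; lengths in m; the calibration is good to about 2 mm. A picture is of the moment at which its call begins. There is no depth.
- order.hand_in(): hands the job in, once; it reports no verdict.
Trained networks look in the newest picture that a camera, given by its name, has taken for a name from the list of things; names that differ only in an ending like _2 or _b are one class to them, and where a whole thing is asked for, a point or a joint stands for the part that bears it (a point fixed in the world has none). Each returns a list of dicts, best first, with "score" (0 to 1); they miss things now and then, are a little off and sometimes report something else, mostly with a low value. They report only what shows in the picture. A call takes as long as a camera call. They do not tell look-alikes from the thing itself.
- models.silhouettes(camera, query): "region" (400x640 bool, what is visible of it) and "box" ([centre column, centre row, width, height] in pixels, round what is visible of it).
- models.place_of(camera, query): "position" ([row, column] in pixels: a listed point, or the origin of a listed thing).
The state is a dict: "t": time; "q": joint angles; "joint_vel": joint speeds; "joint_torque": joint torques, N m; "eef_pos": TCP position; "tool_rot": TCP orientation; "contact_force": force on the tool from outside, world axes, zero at the start; "torque": the same for the moment, N m; "gripper_width": opening from 0.0 (shut) to 1.0 (fully open).
Only numpy, scipy, OpenCV 4.12 (cv2) and the standard library are available. Lean on these libraries where they do the work, as an engineer would, in place of code of your own. Each camera call takes 0.05 s, during which the arm holds its last target.

### The job

Find out whether this closed paint tin is still full enough to use: stand it on the empty pan of the balance, let go, and see whether it outweighs the brass check weight on the other pan. If its pan sinks, put the tin into the sloped holder with the green front lip, and if its pan stays up, into the one with the red lip; set it down in line with the slope, not letting it topple, so that its base lies flat on the deck and its side is close to the lip or against it, midway between the side rails. Do not thump the balance, and do not knock over or shove aside the pink paint cup or the open tin.

Things in the scene. Friction and masses are not known exactly. Their poses are not given: they have to be found in the camera images.
- tin: Closed paint tin to be weighed: round, white with blue label, metal lid, 67 mm diameter, 73 mm tall, rigid, 0.14 to 0.38 kg (how much is in it cannot be seen). Stands upright on the bench at first. Origin at the centre of its underside, z up its axis. Grip it across its diameter.
- balance: Two-pan balance fixed on the bench: grey base 125 x 310 mm, dial tower in its middle (36 x 74 mm, top 158 mm above the bench). Origin under its centre, y along it to the check pan on the robot's left, x across it, away from the robot. Pan centres at y = -130 mm (empty load pan) and +130 mm (check pan with a fixed brass check weight of 0.26 kg).
- load_pan: Empty pan, the right-hand one: flat round steel plate, 120 mm diameter, no rim. Origin on its axis, 28 mm BELOW its top face; x, y as the balance. It always stays level and rises or sinks by 17 mm from the middle, where its top is 100 mm above the bench; empty, it is at the upper end (top at 117 mm). The load's place on the pan does not matter to the reading.
- beam (a joint): Tilt of the beam (rad) from its rest with the load pan empty and up: 0 there, 0.13 when the beam is level, 0.26 with the load pan fully down. With the tin on, it settles within 3 s: above 0.13 if the tin is heavier than the check weight, below if lighter, at a stop from 7 percent difference. A red needle on the beam, before the white dial facing the robot, leans to the sinking side.
- green_seat: Deck of the fixed tin holder with GREEN lip and rails: bare sheet metal sloping 30 deg, low end with the lip towards the robot. Origin on the deck, 46 mm above the bench, where the middle of the tin's underside belongs (6 mm short of the lip); z square to the deck, x up the slope, y across. Deck x -43 to 110 mm; slick lip 26 mm high at x = -40 mm; rails 16 mm high at y = -51 and 51 mm.
- red_seat: Deck of the tin holder with RED lip; otherwise the same as the green one. Which of the two holders stands left and which right changes.
- pink_cup: Small clear mixing cup with pink paint, 73 mm diameter, 86 mm tall, open, loose; to be left alone. Origin at the centre of its underside.
- open_tin: Open tin with blue paint, 67 mm diameter, 72 mm tall, loose; to be left alone. Origin at the centre of its underside.
Mind the look-alikes: they are no part of the job. Leave any turquoise look-alike of the tin alone.

How it is judged:
By the outcome, as a careful person would: the job done as asked, in the order asked, and still so for the second after the job is handed in, with the robot touching nothing.
It also fails if it takes over 48 s, if anything falls off the work surface, if the arm or the gripper's body presses on something with over 40 N, if the wrist force passes 120 N, or if a joint passes its speed limit or range.

## Working session

There is one attempt and no reset: what is moved stays moved. The work goes in short steps, Python scripts to look and compute and a tool call to move; the robot and the scene stay as the last step left them, time stands still between calls to the robot, and variables do not carry over. Pictures are saved under pics/ and viewed, and the job is handed in when it is done.

Besides the shell and the picture viewer there is one more tool, called after ">>>" as name(argument=value, ...) on one line, values as JSON. move_arm: Moves the arm, as the interface text tells. Its arguments: {"type":"object","properties":{"steps":{"type":"array"},"newtons":{"type":"number"}},"required":["steps"]}

```bash
mkdir -p pics; ls; cat > h.py <<'E'
import numpy as np, cv2
from station import status, cams, order, models
def ray(c,row,col):
    p=cv2.undistortPoints(np.array([[[col,row]]],float),np.array(c["mtx"]),np.array(c["dist_coeffs"]))[0,0]
    T=np.array(c["T"]);d=T[:3,:3]@np.array([p[0],p[1],1.]);return T[:3,3],d/np.linalg.norm(d)
def atz(c,row,col,z):
    o,d=ray(c,row,col);return o+d*(z-o[2])/d[2]
def tri(c1,p1,c2,p2):
    A=[];b=[]
    M=np.zeros((3,3));v=np.zeros(3)
    for c,p in((c1,p1),(c2,p2)):
        o,d=ray(c,*p);P=np.eye(3)-np.outer(d,d);M+=P;v+=P@o
    x=np.linalg.solve(M,v)
    return x,[np.linalg.norm((np.eye(3)-np.outer(d,d))@(x-o)) for o,d in (ray(c1,*p1),ray(c2,*p2))]
def proj(c,X):
    T=np.linalg.inv(np.array(c["T"]));r,_=cv2.Rodrigues(T[:3,:3])
    return cv2.projectPoints(np.array(X,float).reshape(-1,1,3),r,T[:3,3],np.array(c["mtx"]),np.array(c["dist_coeffs"]))[0][:,0]
def shot(name,fn):
    c=cams.read_camera(name);cv2.imwrite("pics/"+fn,cv2.cvtColor(c["pixels"],cv2.COLOR_RGB2BGR));return c
E
python3 - <<'E'
from h import *
np.set_printoptions(precision=4,suppress=True)
C={n:shot(n,n+"0.png") for n in("side","top")}
for n in C: print(n,C[n]["T"])
for q in ["tin","balance","load_pan","green_seat","red_seat","pink_cup","open_tin"]:
    for n in C:
        for r in models.place_of(n,q)[:3]: print(q,n,r["score"],r["position"],atz(C[n],*r["position"],{"load_pan":.089,"green_seat":.046,"red_seat":.046}.get(q,0)))
print(status.get_obs())
E
```

```text
pics
side [[ 0.9998 -0.0197 -0.0033  0.5816]
 [-0.006  -0.4504  0.8928 -1.0007]
 [-0.0191 -0.8926 -0.4504  0.5111]
 [ 0.      0.      0.      1.    ]]
top [[-0.0197 -0.9872  0.1585  0.4136]
 [-0.9997  0.0215  0.0094 -0.138 ]
 [-0.0127 -0.1583 -0.9873  1.1795]
 [ 0.      0.      0.      1.    ]]
tin side 0.98 [240.2, 266.8] [ 0.45   -0.1892  0.    ]
tin side 0.95 [269.7, 254.3] [ 0.4363 -0.306   0.    ]
tin side 0.74 [176.1, 342.6] [0.6532 0.1899 0.    ]
tin top 0.84 [254.6, 341.4] [ 0.438  -0.1883  0.    ]
tin top 0.57 [185.6, 220.1] [0.6525 0.1732 0.    ]
balance side 0.65 [183.6, 295.4] [0.5027 0.138  0.    ]
balance top 0.65 [235.3, 233.8] [0.5012 0.1294 0.    ]
load_pan side 0.64 [176.4, 288.4] [ 0.4953 -0.0122  0.089 ]
load_pan top 0.72 [233.5, 275.7] [ 0.4971 -0.0059  0.089 ]
green_seat side 0.61 [243.1, 344.7] [ 0.6305 -0.2799  0.046 ]
green_seat top 0.75 [188.3, 370.2] [ 0.6255 -0.2751  0.046 ]
red_seat side 0.69 [208.9, 322.5] [ 0.585  -0.1215  0.046 ]
red_seat top 0.94 [204.7, 318.3] [ 0.5808 -0.1238  0.046 ]
pink_cup side 0.94 [192.3, 366.2] [0.7159 0.065  0.    ]
pink_cup top 0.89 [163.1, 256.0] [0.7201 0.0646 0.    ]
open_tin side 0.74 [324.1, 328.5] [ 0.5906 -0.4703  0.    ]
open_tin top 0.75 [200.2, 432.7] [ 0.5938 -0.4657 -0.    ]
{'t': 0.8, 'q': array([ 1.0849,  0.477 ,  0.0224,  1.5554, -0.0115,  1.1093, -0.0831]), 'joint_vel': array([-0.0014, -0.0014,  0.0003,  0.001 ,  0.0004,  0.001 , -0.0006]), 'joint_torque': array([ -0.0005, -59.6246,   1.6063, -28.1529,   0.0125,   0.0013,
        -0.    ]), 'eef_pos': array([ 0.249 , -0.6274,  0.2563]), 'tool_rot': array([0.    , 0.9822, 0.1878, 0.    ]), 'contact_force': array([-0.8842,  0.5055, -0.0831]), 'torque': array([ 0.006 , -0.0065, -0.0126]), 'gripper_width': 1.000517892067067}
```

View images.

View pics/side0.png

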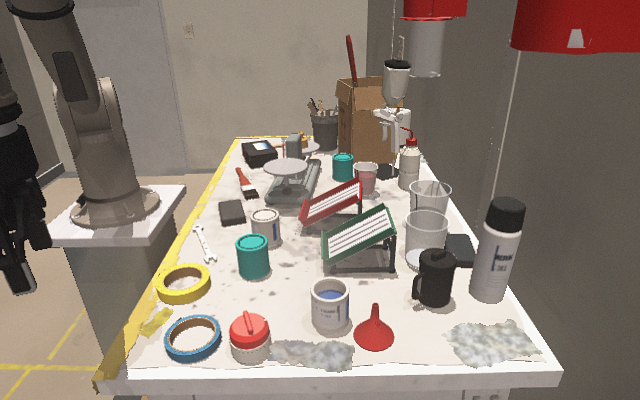

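View pics/top0.png

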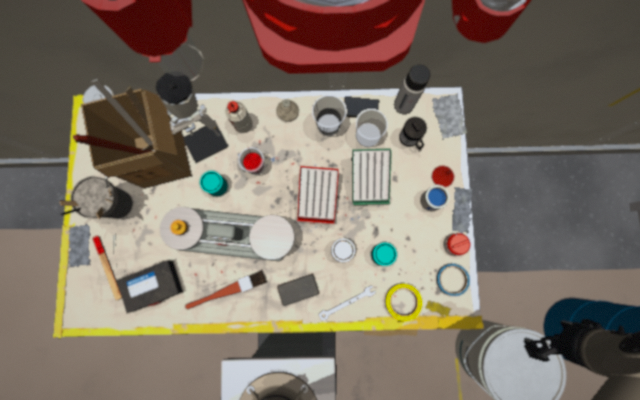

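```bash
python3 - <<'E'
import cv2
a=cv2.imread("pics/top0.png")[130:280,150:400];cv2.imwrite("pics/topz.png",cv2.resize(a,None,fx=3.2,fy=3.2,interpolation=cv2.INTER_CUBIC)[:600,:800])
a=cv2.imread("pics/side0.png")[120:290,220:420];cv2.imwrite("pics/sidez.png",cv2.resize(a,None,fx=3.5,fy=3.5,interpolation=cv2.INTER_CUBIC)[:600,:800])
E
cat > m.py <<'E'
from h import *
from scipy.optimize import least_squares
def tincloud(x,y,r=.0335,h=.073,z=0):
    a=np.linspace(0,2*np.pi,72,endpoint=False)
    c=np.c_[x+r*np.cos(a),y+r*np.sin(a)]
    return np.vstack([np.c_[c,np.full(72,z)],np.c_[c,np.full(72,z+h)]])
def box(p): return np.r_[p.min(0),p.max(0)]
E
python3 - <<'E'
from m import *
np.set_printoptions(precision=4,suppress=True)
C={n:cams.read_camera(n) for n in("side","top")}
for q,x0,r,h in(("tin",(.444,-.189),.0335,.073),("pink_cup",(.718,.065),.0365,.086),("open_tin",(.592,-.468),.0335,.072)):
  obs={}
  for n in C:
    for s in models.silhouettes(n,q):
        b=s["box"];bb=np.array([b[0]-b[2]/2,b[1]-b[3]/2,b[0]+b[2]/2,b[1]+b[3]/2])
        pb=box(proj(C[n],tincloud(*x0,r,h)))
        if abs(pb-bb).max()<14: obs[n]=bb;print(q,n,s["score"],bb,pb)
  f=lambda v:np.concatenate([box(proj(C[n],tincloud(*v,r,h)))-obs[n] for n in obs])
  s=least_squares(f,x0);print(q,s.x,s.fun)
  for n in obs:
    f=lambda v:box(proj(C[n],tincloud(*v,r,h)))-obs[n]
    s=least_squares(f,x0);print(' ',n,s.x,s.fun)
for q in("green_seat","red_seat","balance","load_pan"):
  for n in C:
    for s in models.silhouettes(n,q)[:2]:
      m=s["region"].astype(np.uint8);print(q,n,s["score"],s["box"],cv2.minAreaRect(cv2.findNonZero(m)))
E
```

```text
tin side 0.66 [250.5 205.9 281.7 245.5] [247.0986 206.7075 278.3326 247.9476]
tin top 0.91 [327.75 240.25 358.45 259.15] [330.1987 239.6239 354.8669 264.1122]
tin [ 0.4511 -0.1883] [-0.2951  0.6154 -0.4076  2.2257  2.1553 -3.1726 -3.9217  2.4775]
  side [ 0.4511 -0.1814] [ 0.16   -0.708  -0.1693  0.5942]
  top [ 0.4498 -0.1911] [ 3.1012 -2.7393 -2.9078  2.893 ]
pink_cup side 0.9 [355.45 159.7  376.35 197.1 ] [354.5362 160.603  380.7803 197.7479]
pink_cup top 0.62 [237.55 145.8  263.25 175.2 ] [237.8771 143.8966 267.8039 175.4646]
pink_cup [0.7145 0.072 ] [-2.2741  0.0736  2.8707 -0.4022 -2.1573 -0.6751  2.2557  1.431 ]
  side [0.7135 0.072 ] [-2.6193  0.0784  2.5113 -0.3977]
  top [0.7156 0.0719] [-2.1245 -1.0489  2.282   1.0756]
open_tin side 0.79 [307.4  278.65 348.6  333.55] [309.1097 278.7421 348.8125 337.3391]
open_tin top 0.72 [420.55 185.1  449.65 211.5 ] [422.2475 185.0959 452.4598 211.8818]
open_tin [ 0.5911 -0.4622] [ 1.2243 -1.9458 -0.5788  1.2338 -0.2429  0.3645  0.7425  0.7327]
  side [ 0.5905 -0.4627] [ 0.8872 -1.738  -0.8874  1.4926]
  top [ 0.5927 -0.4615] [-0.4966 -0
[... 452 characters left out ...]
4461364746094, 191.8352508544922), (38.7259407043457, 50.73323059082031), 3.6913859844207764)
balance side 0.77 [293.4, 168.2, 60.5, 76.8] ((292.0, 168.0), (72.0, 56.0), 90.0)
balance top 0.61 [225.9, 235.7, 132.9, 60.7] ((226.46328735351562, 232.85330200195312), (133.42466735839844, 45.75372314453125), 5.931527137756348)
balance top 0.45 [226.7, 237.2, 136.6, 55.8] ((226.96022033691406, 232.95257568359375), (134.7987823486328, 44.70669174194336), 5.024075031280518)
load_pan side 0.6 [286.7, 173.9, 39.0, 28.9] ((285.0433044433594, 167.05258178710938), (28.924680709838867, 35.962867736816406), 50.52754211425781)
load_pan top 0.81 [273.4, 236.1, 42.4, 49.1] ((271.5, 236.5), (45.0, 43.0), 90.0)
```

View pics/topz.png

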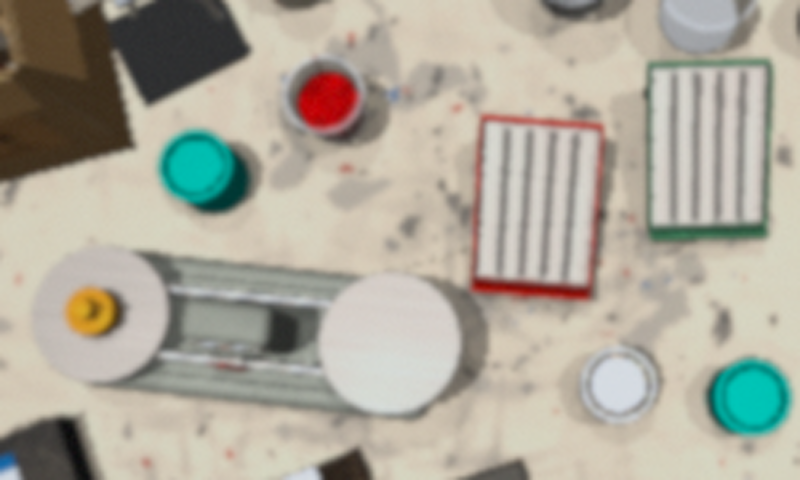

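View pics/sidez.png

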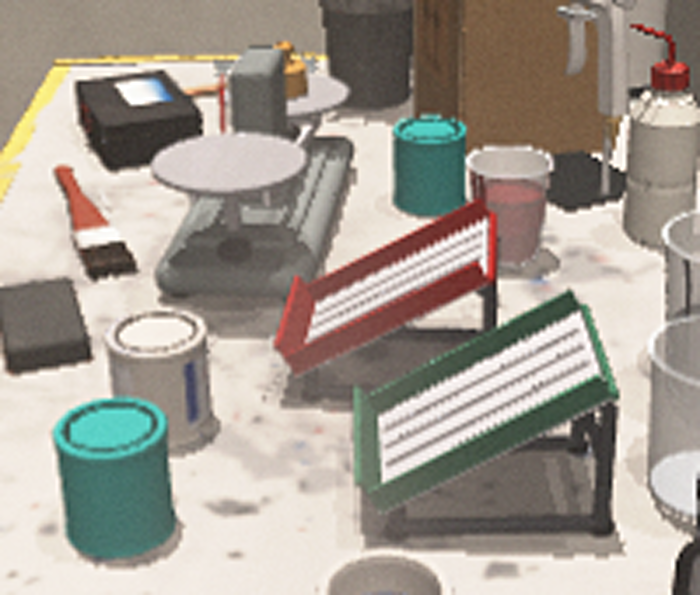

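```bash
cat > g.py <<'E'
from m import *
np.set_printoptions(precision=4,suppress=True)
from scipy.spatial.transform import Rotation as R
C={n:cams.read_camera(n) for n in("side","top")}
def Z(u,v,o=(150,130),k=3.2): return np.array([o[0]+(u+.5)/k-.5,o[1]+(v+.5)/k-.5])
def S(u,v): return Z(u,v,(220,120),3.5)
def at(n,p,z): return atz(C[n],p[1],p[0],z)
def seat(v,P):
    M=R.from_euler("ZY",[v[2],-30],degrees=True).as_matrix()
    return np.array(P)@M.T+[v[0],v[1],.046]
E
python3 - <<'E'
from g import *
print("tin top",at("top",Z(619,383),.073),"side",at("side",S(156,331),.073))
print("tri",tri(C["top"],Z(619,383)[::-1],C["side"],S(156,331)[::-1]))
print("load",at("top",Z(391,343),.117),at("side",S(230,163),.117),"check",at("top",Z(101,315),.083))
P=[(.110,.052,0),(.110,-.052,0),(-.042,-.052,.026),(-.042,.052,.026)]
im={n:cv2.resize(cv2.imread(f"pics/{n}0.png"),None,fx=3,fy=3,interpolation=cv2.INTER_CUBIC) for n in C}
for nm,pts,x0 in(("red",[(481,116),(604,124),(592,297),(473,291)],(.583,-.1225,-3)),("green",[(649,61),(772,61),(767,239),(648,238)],(.628,-.277,0))):
    o=np.array([Z(*p) for p in pts])
    s=least_squares(lambda v:(proj(C["top"],seat(v,P))-o).ravel(),x0,x_scale=[.01,.01,1]);print(nm,s.x,s.fun)
    Q=[(.110,.051,.016),(.110,-.051,.016),(-.040,-.051,.016),(-.040,-.051,.026),(-.04,.051,.026),(-.04,.051,.016)]
    for n in C:
        q=proj(C[n],seat(s.x,Q));cv2.polylines(im[n],[np.round(q*3+1).astype(int)],True,(255,0,255),1)
        q=proj(C[n],seat(s.x,[(0,0,0),(-.04,0,0)]));
        for a in q: cv2.circle(im[n],tuple(int(x) for x in a*3+1),3,(255,0,0),-1)
cv2.imwrite("pics/ov_side.png",im["side"][450:850,700:1300]);cv2.imwrite("pics/ov_top.png",im["top"][400:800,500:1250])
E
```

```text
tin top [ 0.4507 -0.1902  0.073 ] side [ 0.4503 -0.1931  0.073 ]
tri (array([ 0.4503, -0.1904,  0.0716]), [np.float64(0.0004828228232552163), np.float64(0.00048282282325526105)])
load [0.4862 0.001  0.117 ] [ 0.4884 -0.0083  0.117 ] check [0.518  0.2568 0.083 ]
red [ 0.5823 -0.1208 -4.8018] [ 0.5185  0.5075 -0.6462  0.2254 -0.3864 -0.1632  0.5222 -0.558 ]
green [ 0.6304 -0.2753 -1.1295] [ 0.7087  0.8408 -0.5015  0.6917 -0.5748 -0.9526  0.3688 -0.5714]
```

View pics/ov_side.png

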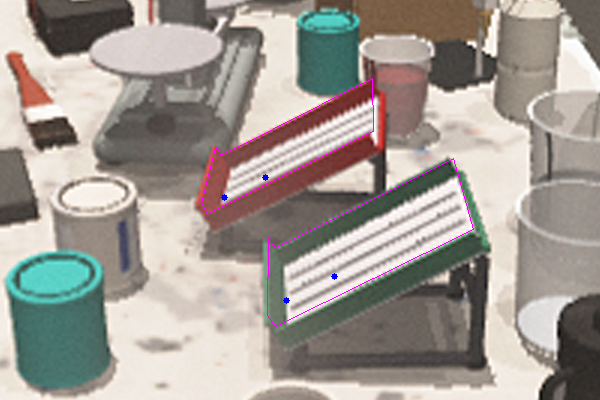

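View pics/ov_top.png

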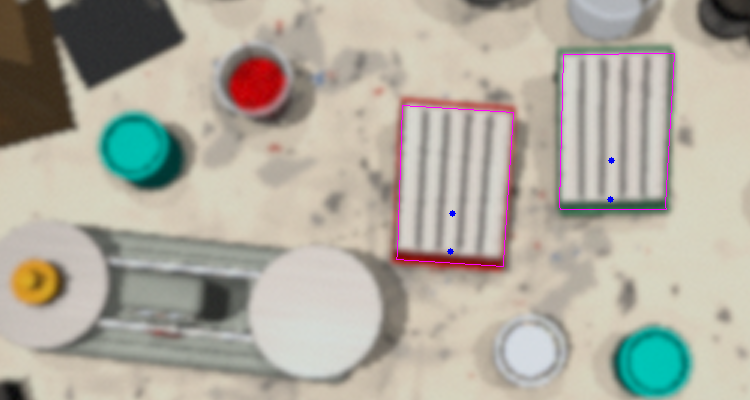

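>>> move_arm(steps=[1,1.7,3.6,0,0,0,-1.8,1,1.7,3.6,0,0,0,-1.8,1,1.7,3.6,0,0,0,-1.8,1,1.7,3.6,0,0,0,-1.8,1,1.7,3.6,0,0,0,-1.8,1,1.7,3.6,0,0,0,-1.8,1,1.7,3.6,0,0,0,-1.8,1,1.7,3.6,0,0,0,-1.8], newtons=40)

```text
t: 2.5
eef_pos: [0.3855, -0.338, 0.2566]
tool_rot: [0.0, 0.998, 0.063, 0.0]
contact_force: [0.2, -0.1, 0.8]
gripper_width: 1.002
```

>>> move_arm(steps=[1,1.6,3.7,0,0,0,-1.8,1,1.6,3.7,0,0,0,-1.8,1,1.6,3.7,0,0,0,-1.8,1,1.7,3.7,0,0,0,-1.8,1,0,0,-3,0,0,0,1,0,0,-3,0,0,0,1,0,0,-3,0,0,0,1,0,0,0,0,0,0])

```text
t: 3.3
eef_pos: [0.4476, -0.1905, 0.1633]
tool_rot: [-0.001, 1.0, 0.001, -0.003]
contact_force: [-0.5, -0.5, 0.1]
gripper_width: 0.999
```

```bash
python3 - <<'E'
from g import *
for n in C:
    shot(n,n+"1.png")
a=cv2.imread("pics/side1.png")[100:260,170:370];b=cv2.imread("pics/top1.png")[190:290,280:410]
cv2.imwrite("pics/s1.png",cv2.resize(a,None,fx=3.5,fy=3.5));cv2.imwrite("pics/t1.png",cv2.resize(b,None,fx=4,fy=4))
s=status.get_obs();print(s["eef_pos"],s["tool_rot"],s["q"],s["contact_force"])
E
```

```text
[ 0.4511 -0.1919  0.1679] [0.0004 1.     0.0002 0.0013] [ 0.4148  0.2944 -0.1642  2.0666  0.0676  0.7827 -1.3607] [ 0.0394 -0.7332  0.4132]
```

View pics/s1.png

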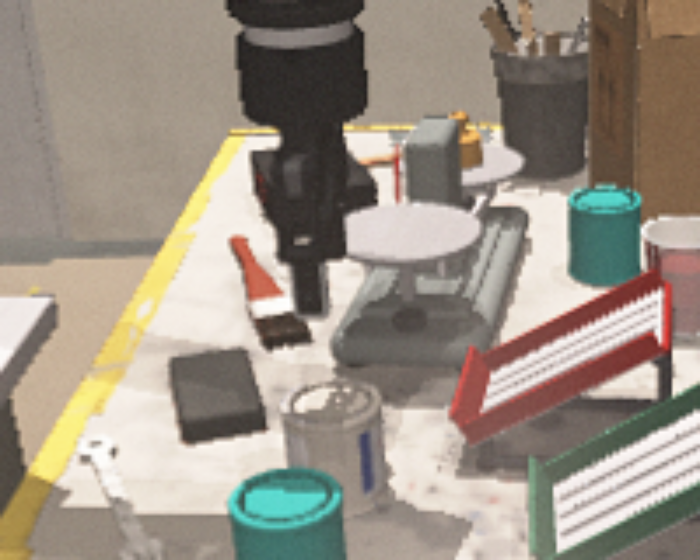

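View pics/t1.png

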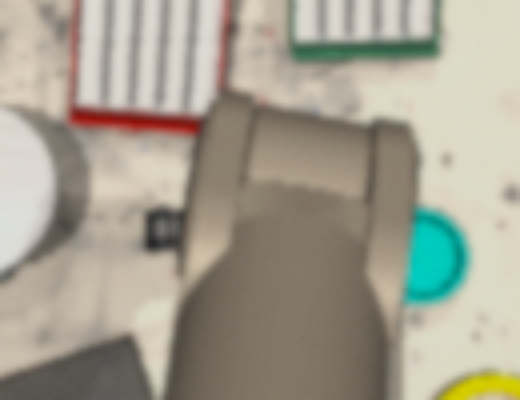

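```bash
python3 - <<'E'
from g import *
q=proj(C["side"],[(.4511,-.1919,.143),(.4511,-.2499,.143),(.4511,-.1919,.168),(.4505,-.190,.073),(.4511,-.2499,.155)])
print(q,(q-[170,100])*3.5)
E
```

```text
[[262.0952 186.3416]
 [258.6973 197.876 ]
 [261.1438 176.0028]
 [264.4817 213.5612]
 [258.1921 192.7135]] [[322.3332 302.1957]
 [310.4405 342.5661]
 [319.0035 266.0096]
 [330.6859 397.4642]
 [308.6723 324.4971]]
```

>>> move_arm(steps=[1,0,0.1,-3,0,0,0,1,0,0,-3,0,0,0,1,0,0,-3,0,0,0,1,0,0,-2,0,0,0,1,0,0,-1,0,0,0,1,0,0,-0.4,0,0,0,1,0,0,0,0,0,0,1,0,0,0,0,0,0])

```text
t: 4.4
eef_pos: [0.4508, -0.1907, 0.0433]
tool_rot: [0.0, 1.0, 0.0, 0.001]
contact_force: [-0.5, -0.2, -0.6]
gripper_width: 1.005
```

>>> move_arm(steps=[-1,0,0,0,0,0,0,-1,0,0,0,0,0,0,-1,0,0,0,0,0,0,-1,0,0,0,0,0,0,-1,0,0,0,0,0,0,-1,0,0,0,0,0,0], newtons=40)

```text
t: 5.0
eef_pos: [0.4506, -0.1906, 0.0434]
tool_rot: [0.0, 1.0, 0.0, 0.001]
contact_force: [-1.4, 1.7, 6.0]
gripper_width: 0.768
```

```bash
python3 - <<'E'
from g import *
for n in C:
    shot(n,n+"2.png")
a=cv2.imread("pics/side2.png")[100:260,170:370]
cv2.imwrite("pics/s2.png",cv2.resize(a,None,fx=3.5,fy=3.5))
s=status.get_obs();print(s["t"],s["eef_pos"],s["tool_rot"],s["q"],s["contact_force"],s["gripper_width"])
E
```

```text
5.2 [ 0.4506 -0.1906  0.0434] [0.0003 1.     0.0004 0.0008] [ 0.3805  0.506  -0.1318  2.1383  0.1329  0.5031 -1.4214] [-2.4674  0.7495  7.1532] 0.768925457430131
```

View pics/s2.png

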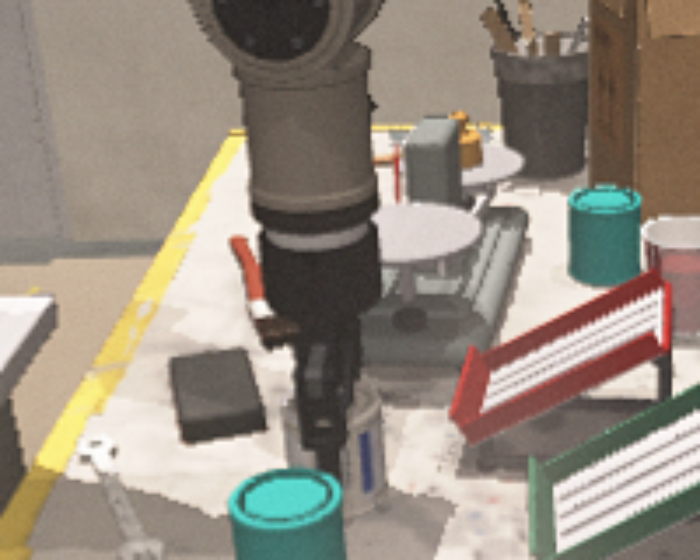

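>>> move_arm(steps=[-1,0,0,1,0,0,0,-1,0,0,3,0,0,0,-1,0,0,4,0,0,0,-1,0,0,4,0,0,0,-1,0,0,4,0,0,0,-1,0.6,3,0.5,0,0,0,-1,0.6,3,0,0,0,0,-1,0.6,3,0,0,0,0])

```text
t: 6.0
eef_pos: [0.4676, -0.0996, 0.2083]
tool_rot: [0.0, 1.0, -0.0, 0.0]
contact_force: [-0.3, 0.3, -4.0]
gripper_width: 0.766
```

>>> move_arm(steps=[-1,0.6,3,0,0,0,0,-1,0.6,3,0,0,0,0,-1,0.6,2.5,0,0,0,0,-1,0,1,0,0,0,0,-1,0,0,-2,0,0,0,-1,0,0,0,0,0,0])

```text
t: 6.6
eef_pos: [0.4838, -0.0061, 0.1857]
tool_rot: [0.0, 1.0, 0.0, -0.002]
contact_force: [-1.6, -1.1, -4.1]
gripper_width: 0.772
```

```bash
python3 - <<'E'
from g import *
for n in C:
    shot(n,n+"3.png")
a=cv2.imread("pics/side3.png")[90:230,200:370]
cv2.imwrite("pics/s3.png",cv2.resize(a,None,fx=4,fy=4))
s=status.get_obs();print(s["t"],s["eef_pos"],s["tool_rot"],s["q"],s["contact_force"],s["gripper_width"])
E
```

```text
6.8 [ 0.4861 -0.0062  0.188 ] [ 0.0002  1.     -0.0003  0.0003] [ 0.1298  0.2691 -0.2847  2.0501  0.1015  0.8348 -1.7848] [-0.1919  0.8214 -2.79  ] 0.7673610446330791
```

View pics/s3.png

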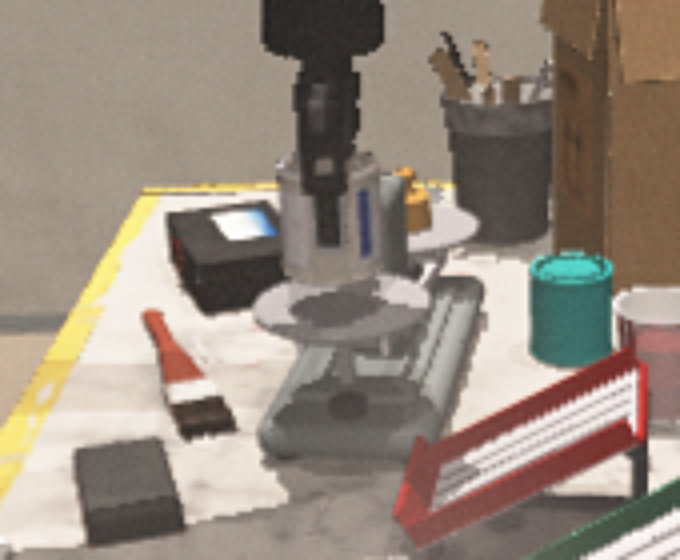

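>>> move_arm(steps=[-1,0,0,-1,0,0,0,-1,0,0,-0.8,0,0,0,-1,0,0,-0.5,0,0,0,-1,0,0,-0.2,0,0,0,-1,0,0,-0.1,0,0,0,-1,0,0,0,0,0,0,-1,0,0,0,0,0,0])

```text
t: 7.5
eef_pos: [0.4862, -0.0054, 0.1615]
tool_rot: [-0.0, 1.0, 0.0, 0.0]
contact_force: [-0.1, 0.8, -3.1]
gripper_width: 0.771
```

```bash
python3 - <<'E'
from g import *
s=status.get_obs();print(s["t"],s["eef_pos"],s["q"],s["contact_force"],s["gripper_width"])
shot("side","side4.png")
a=cv2.imread("pics/side4.png")[90:230,200:370]
cv2.imwrite("pics/s4.png",cv2.resize(a,None,fx=4,fy=4))
E
```

```text
7.6 [ 0.4862 -0.0054  0.1615] [ 0.1213  0.3078 -0.28    2.0725  0.12    0.7756 -1.802 ] [-0.5892 -0.6314 -3.688 ] 0.7654235012655438
```

View pics/s4.png

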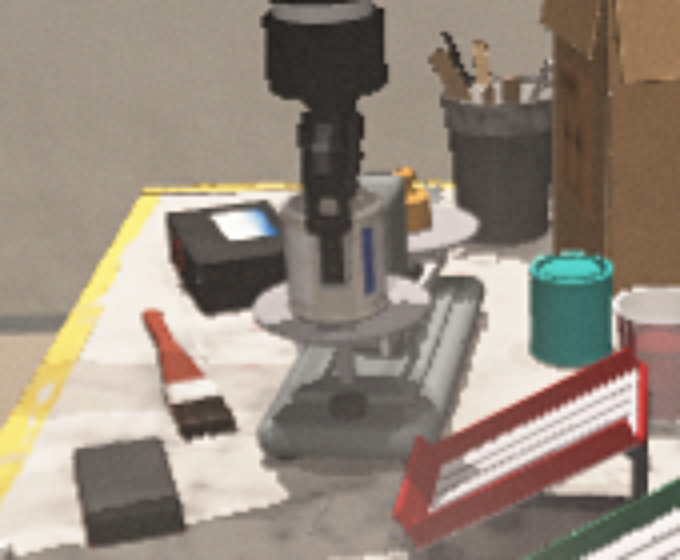

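>>> move_arm(steps=[-1,0,0,-0.1,0,0,0,-1,0,0,0,0,0,0,-1,0,0,-0.1,0,0,0,-1,0,0,0,0,0,0])

```text
t: 8.05
eef_pos: [0.4861, -0.0055, 0.1594]
tool_rot: [0.0, 1.0, 0.0, 0.0]
contact_force: [-0.8, -0.3, -0.4]
gripper_width: 0.771
```

>>> move_arm(steps=[0.75,0,0,0,0,0,0,1,0,0,0,0,0,0,1,0,0,0,0,0,0,1,0,0,1,0,0,0,1,0,0,2,0,0,0,1,0,0,2.5,0,0,0,1,0,0,2.5,0,0,0,1,0,0,0,0,0,0])

```text
t: 8.85
eef_pos: [0.4882, -0.0051, 0.2433]
tool_rot: [-0.0, 1.0, 0.0, 0.003]
contact_force: [0.3, -0.5, 0.3]
gripper_width: 1.002
```

```bash
python3 - <<'E'
from g import *
s=status.get_obs();print(s["t"],s["eef_pos"],s["q"],s["contact_force"],s["gripper_width"])
shot("side","side5.png")
a=cv2.imread("pics/side5.png")[90:230,200:370]
cv2.imwrite("pics/s5.png",cv2.resize(a,None,fx=4,fy=4))
E
```

```text
8.95 [ 0.4863 -0.0054  0.2402] [ 0.1412  0.2011 -0.2923  1.9977  0.0712  0.9505 -1.757 ] [-0.3964 -0.0977 -0.6124] 0.998915172152418
```

View pics/s5.png

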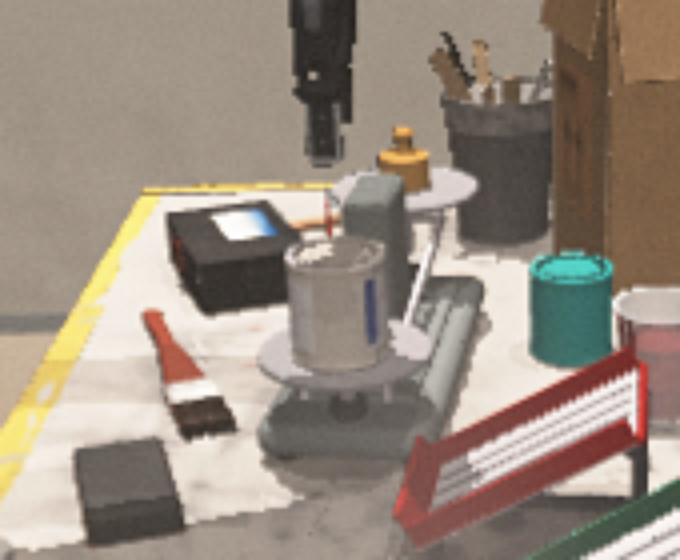

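>>> move_arm(steps=[1,0,0,0,0,2.5,0,1,0,0,0,0,2.5,0,1,0,0,0,0,2.5,0,1,0,0,0,0,2.5,0,1,0,0,0,0,2.5,0,1,0,0,0,0,2.5,0,1,0,0,0,0,2.5,0,1,0,0,0,0,2.5,0])

```text
t: 9.8
eef_pos: [0.4854, -0.0055, 0.2382]
tool_rot: [-0.0, 0.984, 0.0, -0.176]
contact_force: [-0.3, 0.3, 0.6]
gripper_width: 1.001
```

>>> move_arm(steps=[1,0,0,0,0,0,0,1,0,0,0,0,0,0,1,0,0,0,0,0,0,1,0,0,0,0,0,0,1,0,0,0,0,0,0,1,0,0,0,0,0,0,1,0,0,0,0,0,0,1,0,0,0,0,0,0])

```text
t: 10.6
eef_pos: [0.486, -0.0054, 0.2394]
tool_rot: [-0.0, 0.985, 0.0, -0.174]
contact_force: [-0.1, 0.2, -0.6]
gripper_width: 1.001
```

>>> move_arm(steps=[1,0,0,0,0,0,0,1,0,0,0,0,0,0,1,0,0,0,0,0,0,1,0,0,0,0,0,0,1,0,0,0,0,0,0,1,0,0,0,0,0,0,1,0,0,0,0,0,0,1,0,0,0,0,0,0])

```text
t: 11.4
eef_pos: [0.486, -0.0054, 0.2393]
tool_rot: [-0.0, 0.985, 0.0, -0.174]
contact_force: [0.2, -0.2, -0.5]
gripper_width: 1.002
```

```bash
python3 - <<'E'
from g import *
s=status.get_obs();print(s["t"],s["eef_pos"],s["tool_rot"],s["q"],s["contact_force"],s["gripper_width"])
q=s["q"];print("sum",q[1]+q[3]+q[5])
for n in("side","top"):shot(n,n+"6.png")
a=cv2.imread("pics/side6.png")[90:230,200:370]
cv2.imwrite("pics/s6.png",cv2.resize(a,None,fx=4,fy=4))
a=cv2.imread("pics/top6.png")[180:280,150:330]
cv2.imwrite("pics/t6.png",cv2.resize(a,None,fx=4,fy=4))
E
```

```text
11.5 [ 0.486  -0.0054  0.2393] [-0.0001  0.9848  0.0004 -0.1736] [ 0.1175  0.3883 -0.2738  1.7874  0.0514  1.3254 -1.7459] [-0.3919 -0.0307 -0.4336] 1.0003550401471504
sum 3.501126702383731
```

View pics/s6.png

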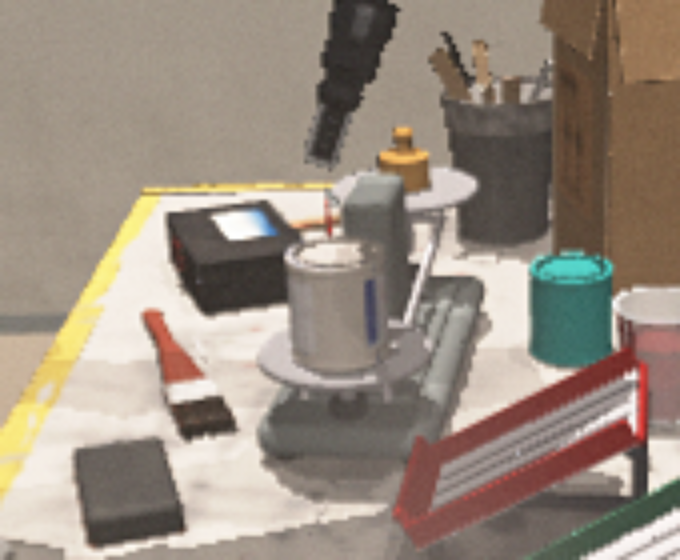

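View pics/t6.png

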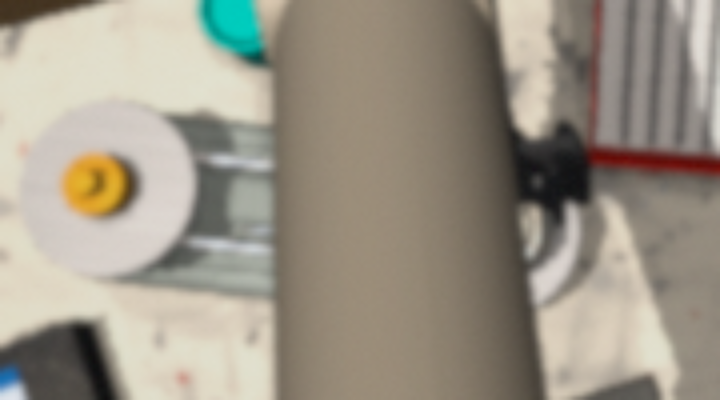

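>>> move_arm(steps=[1,0,0,-2.5,0,0,0,1,0,0,-2.5,0,0,0,1,0,0,-2.5,0,0,0,1,0,0,-2,0,0,0,1,0,0,-1,0,0,0,1,0,0,-0.3,0,0,0,1,0,0,0,0,0,0,1,0,0,0,0,0,0])

```text
t: 12.4
eef_pos: [0.4866, -0.0053, 0.1321]
tool_rot: [-0.0, 0.985, 0.0, -0.173]
contact_force: [0.2, -0.2, 0.0]
gripper_width: 1.002
```

```bash
python3 - <<'E'
from g import *
s=status.get_obs();print(s["t"],s["eef_pos"],s["tool_rot"],s["q"],s["contact_force"],s["gripper_width"])
for n in("side",):shot(n,n+"7.png")
a=cv2.imread("pics/side7.png")[90:230,200:370]
cv2.imwrite("pics/s7.png",cv2.resize(a,None,fx=4,fy=4))
E
```

```text
12.5 [ 0.4866 -0.0053  0.1322] [-0.0001  0.985   0.0004 -0.1728] [ 0.1055  0.521  -0.2639  1.8668  0.0892  1.1161 -1.7706] [0.0856 0.3187 0.0505] 1.0016944179076617
```

View pics/s7.png

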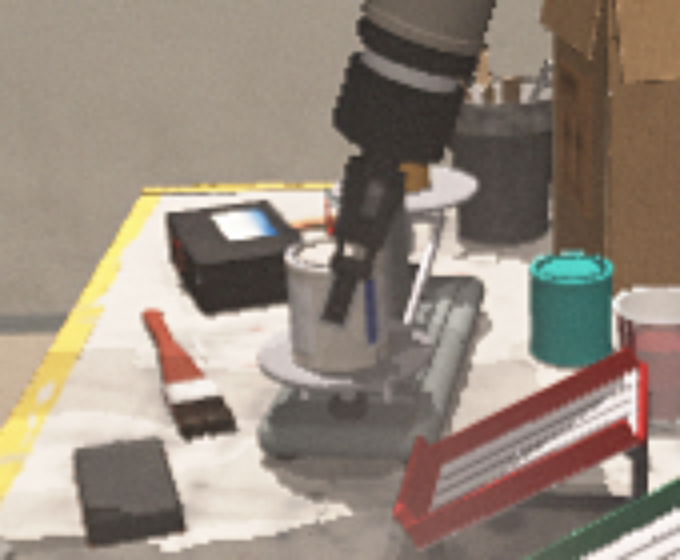

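>>> move_arm(steps=[-1,0,0,0,0,0,0,-1,0,0,0,0,0,0,-1,0,0,0,0,0,0,-1,0,0,0,0,0,0,-1,0,0,0,0,0,0,-1,0,0,0,0,0,0], newtons=45)

```text
t: 13.15
eef_pos: [0.4864, -0.0053, 0.132]
tool_rot: [-0.0, 0.985, 0.0, -0.173]
contact_force: [0.4, 0.6, 6.5]
gripper_width: 0.766
```

>>> move_arm(steps=[-1,0,0,0.5,0,0,0,-1,0,0,1,0,0,0,-1,0,0,2,0,0,0,-1,0,0,3,0,0,0,-1,0,0,3,0,0,0,-1,0,0,2,0,0,0,-1,0,0,0,0,0,0])

```text
t: 13.85
eef_pos: [0.4873, -0.0052, 0.2489]
tool_rot: [-0.0, 0.985, 0.0, -0.171]
contact_force: [0.9, 1.0, -4.2]
gripper_width: 0.763
```

```bash
python3 - <<'E'
from g import *
s=status.get_obs();print(s["t"],s["eef_pos"],s["tool_rot"],s["q"],s["contact_force"],s["gripper_width"])
for n in("side",):shot(n,n+"8.png")
a=cv2.imread("pics/side8.png")[60:230,200:370]
cv2.imwrite("pics/s8.png",cv2.resize(a,None,fx=3.5,fy=3.5))
E
```

```text
13.95 [ 0.4857 -0.0055  0.2459] [-0.      0.9848  0.0004 -0.1736] [ 0.1183  0.3807 -0.2744  1.7818  0.0495  1.3383 -1.7447] [-0.1022 -0.026  -4.2848] 0.7720434933265181
```

View pics/s8.png

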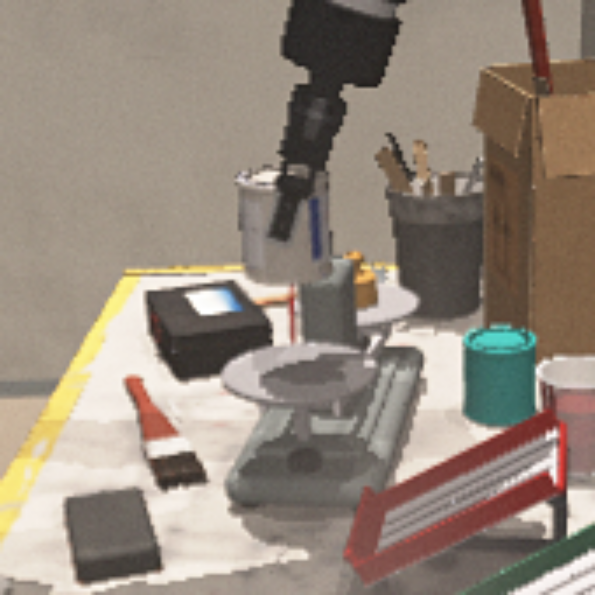

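>>> move_arm(steps=[-1,0.7,-2.7,0,0,-3,0,-1,0.7,-2.7,0,0,-3,0,-1,0.7,-2.7,0,0,-3,0,-1,0.7,-2.7,0,0,-3,0,-1,0.7,-2.7,0,0,-3,0,-1,0.7,-2.7,0,0,-3,0,-1,0.7,-2.7,0,0,-3,0,-1,0.7,-2.7,0,0,-3,0])

```text
t: 14.8
eef_pos: [0.5409, -0.2221, 0.2442]
tool_rot: [-0.001, 0.999, 0.0, 0.034]
contact_force: [0.4, -0.4, -3.6]
gripper_width: 0.767
```

>>> move_arm(steps=[-1,0.7,-2.7,0,0,-3,0,-1,0.7,-2.7,0,0,-3,0,-1,0,0,-2,0,0,-1.1,-1,0,0,-2,0,0,0,-1,0,0,-1,0,0,0,-1,0,0,0,0,0,0,-1,0,0,0,0,0,0])

```text
t: 15.5
eef_pos: [0.556, -0.2751, 0.196]
tool_rot: [0.001, 0.996, -0.009, 0.087]
contact_force: [-0.2, 1.1, -3.1]
gripper_width: 0.767
```

```bash
python3 - <<'E'
from g import *
s=status.get_obs();print(s["t"],s["eef_pos"],s["tool_rot"],s["q"],s["contact_force"],s["gripper_width"])
q=s["tool_rot"];Rm=R.from_quat([q[1],q[2],q[3],q[0]]).as_matrix();print(Rm)
for n in("side","top"):shot(n,n+"9.png")
a=cv2.imread("pics/side9.png")[110:290,220:420]
cv2.imwrite("pics/s9.png",cv2.resize(a,None,fx=3.3,fy=3.3))
a=cv2.imread("pics/top9.png")[130:260,280:420]
cv2.imwrite("pics/t9.png",cv2.resize(a,None,fx=4,fy=4))
E
```

```text
15.6 [ 0.5566 -0.2754  0.1972] [ 0.0011  0.9961 -0.009   0.0878] [ 0.5289  0.3884 -0.1755  1.8554  0.0091  0.7379 -1.2234] [ 0.1388  0.4553 -2.9302] 0.7710192748830265
[[ 0.9844 -0.0181  0.1749]
 [-0.0177 -0.9998 -0.0038]
 [ 0.1749  0.0006 -0.9846]]
```

View pics/s9.png

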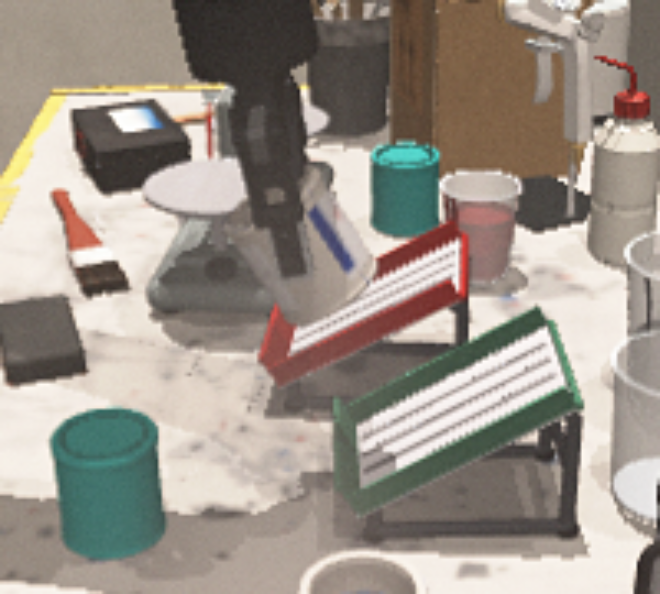

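View pics/t9.png

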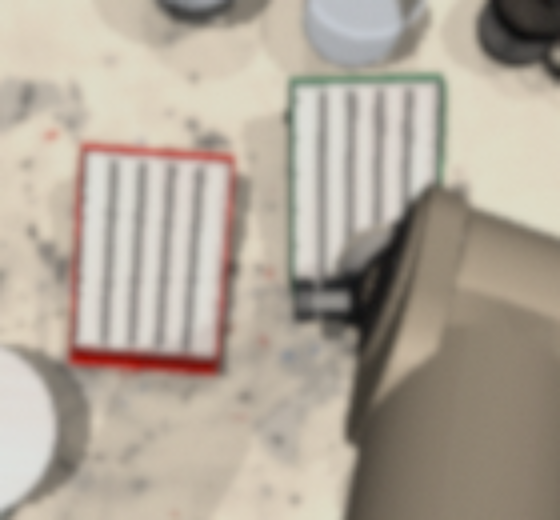

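```bash
cat > ov.py <<'E'
from g import *
import sys
def cyl(base,tilt,yaw):
    M=R.from_euler("ZY",[yaw,-tilt],degrees=True).as_matrix()
    a=np.linspace(0,2*np.pi,60)
    c=np.c_[.0335*np.cos(a),.0335*np.sin(a),0*a]
    return [(c+[0,0,h])@M.T+base for h in(0,.073)],M
def draw(fn,out,base,tilt,yaw,crop,n="side",k=4):
    im=cv2.imread(fn);im=cv2.resize(im,None,fx=k,fy=k,interpolation=cv2.INTER_CUBIC)
    P,M=cyl(np.array(base),tilt,yaw)
    for p in P: cv2.polylines(im,[np.round(proj(C[n],p)*k+k/2).astype(int)],True,(255,0,255),1)
    r0,r1,c0,c1=crop;cv2.imwrite(out,im[r0*k:r1*k,c0*k:c1*k])
E
python3 - <<'E'
from ov import *
t=np.array([.5566,-.2754,.1972]);n=R.from_euler("ZY",[-1.1,-30],degrees=True).as_matrix()[:,2]
draw("pics/side9.png","pics/o9.png",t-.049*n,30,-1.1,(120,230,260,390),k=5)
E
```

```text
(no output)
```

View pics/o9.png

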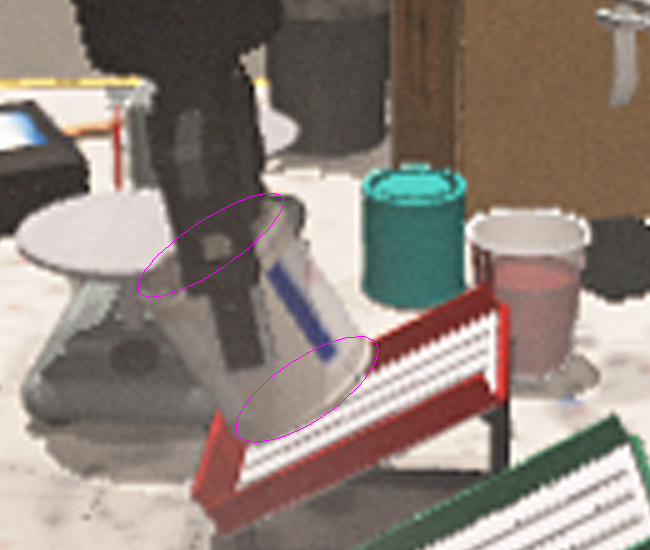

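```bash
python3 - <<'E'
from ov import *
t=np.array([.5566,-.2754,.1972])
for i,a in enumerate((24,27)):
    n=R.from_euler("ZY",[-1.1,-a],degrees=True).as_matrix()[:,2]
    draw("pics/side9.png",f"pics/o9_{i}.png",t-.049*n,a,-1.1,(140,215,275,355),k=5)
cv2.imwrite("pics/o9m.png",np.hstack([cv2.imread(f"pics/o9_{i}.png") for i in(0,1)]))
t=np.array([.4857,-.0055,.2459])
for i,a in enumerate((0,-3)):
    n=R.from_euler("ZY",[0,-a],degrees=True).as_matrix()[:,2]
    draw("pics/side8.png",f"pics/o8_{i}.png",t-.049*n,a,0,(90,155,255,325),k=5)
cv2.imwrite("pics/o8m.png",np.hstack([cv2.imread(f"pics/o8_{i}.png") for i in(0,1)]))
E
```

```text
(no output)
```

View pics/o9m.png

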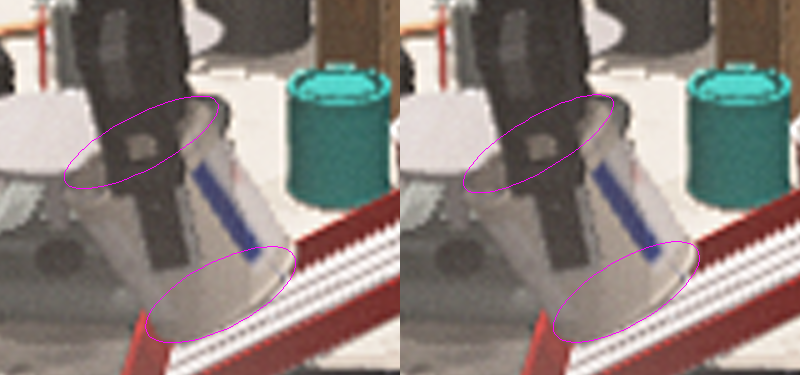

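View pics/o8m.png

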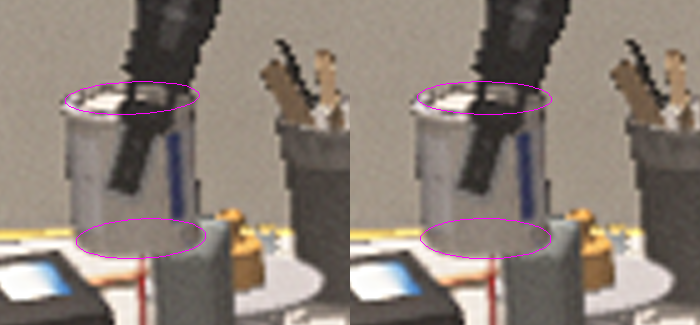

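>>> move_arm(steps=[-1,0.4,0,-2,0,0,0,-1,0.5,0,-2,0,0,0,-1,0.8,0,-1.5,0,0,0,-1,0.7,0,-1,0,0,0,-1,0.8,0,-1.3,0,0,0,-1,0.7,0,-1.3,0,0,0,-1,0,0,0,0,0,0,-1,0,0,0,0,0,0])

```text
t: 16.7
eef_pos: [0.595, -0.2753, 0.105]
tool_rot: [0.001, 0.996, -0.009, 0.087]
contact_force: [0.2, -0.6, -3.0]
gripper_width: 0.769
```

```bash
python3 - <<'E'
from ov import *
s=status.get_obs();print(s["t"],s["eef_pos"],s["tool_rot"],s["q"],s["contact_force"],s["gripper_width"])
for n in("side","top"):shot(n,n+"10.png")
t=s["eef_pos"];n=R.from_euler("ZY",[-1.1,-30],degrees=True).as_matrix()[:,2]
draw("pics/side10.png","pics/o10.png",t-.049*n,30,-1.1,(145,255,290,420),k=5)
draw("pics/top10.png","pics/ot10.png",t-.049*n,30,-1.1,(145,245,310,410),k=5,n="top")
E
```

```text
16.8 [ 0.5951 -0.2757  0.1059] [ 0.0011  0.9961 -0.0093  0.0875] [ 0.4825  0.5545 -0.1548  1.834   0.0428  0.5932 -1.2656] [ 0.4404 -0.478  -3.6649] 0.7625390921174219
```

View pics/o10.png

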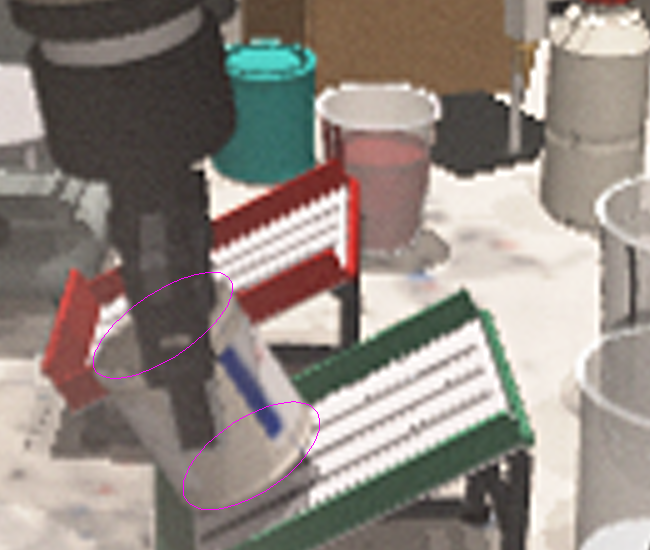

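View pics/ot10.png

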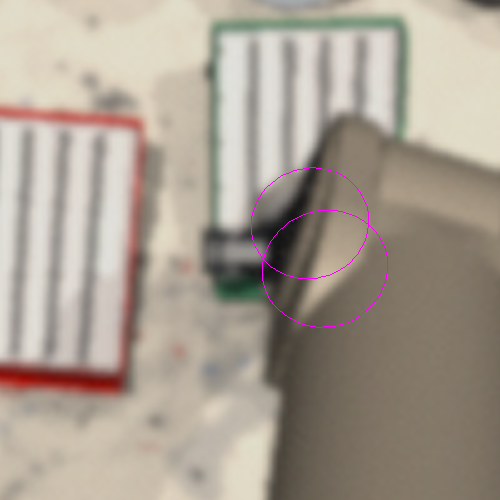

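>>> move_arm(steps=[-1,0.4,0,-0.7,0,-2,0,-1,0.3,0,-0.4,0,0,0,-1,0.1,0,-0.3,0,0,0,-1,0.1,0,-0.1,0,0,0,-1,0,0,0,0,0,0,-1,0,0,0,0,0,0])

```text
t: 17.5
eef_pos: [0.6042, -0.2754, 0.0905]
tool_rot: [0.001, 0.994, -0.009, 0.105]
contact_force: [-0.3, 1.2, -4.1]
gripper_width: 0.768
```

```bash
python3 - <<'E'
from ov import *
s=status.get_obs();print(s["t"],s["eef_pos"],s["tool_rot"],s["q"],s["contact_force"],s["gripper_width"])
for n in("side",):shot(n,n+"11.png")
t=s["eef_pos"];n=R.from_euler("ZY",[-1.1,-30],degrees=True).as_matrix()[:,2]
draw("pics/side11.png","pics/o11.png",t-.049*n,30,-1.1,(150,260,290,420),k=5)
E
```

```text
17.6 [ 0.6041 -0.2754  0.0905] [ 0.0008  0.9945 -0.0091  0.1046] [ 0.4893  0.5782 -0.1635  1.8439  0.0374  0.5282 -1.2588] [ 0.1243 -0.7471 -4.3299] 0.7627873126627508
```

View pics/o11.png

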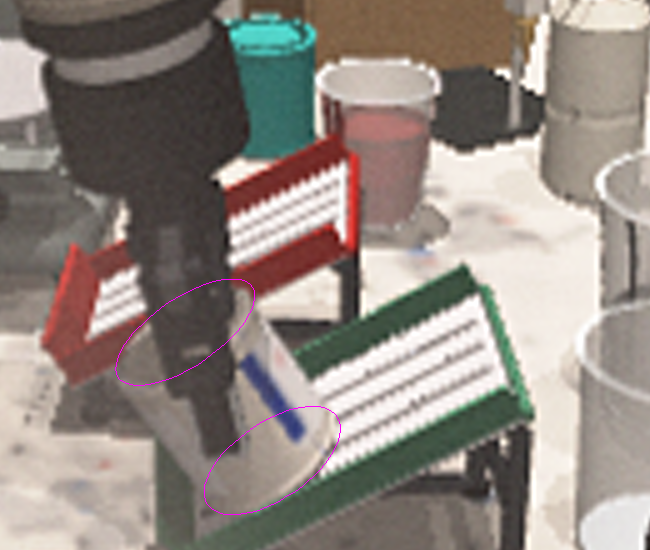

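>>> move_arm(steps=[-1,0.05,0,-0.1,0,0,0,-1,0,0,0,0,0,0,-1,0.05,0,-0.1,0,0,0,-1,0,0,0,0,0,0])

```text
t: 18.05
eef_pos: [0.6049, -0.2756, 0.0895]
tool_rot: [0.001, 0.994, -0.009, 0.104]
contact_force: [-6.5, 1.5, 8.2]
gripper_width: 0.764
```

>>> move_arm(steps=[-1,0.05,0,-0.1,0,0,0,-1,0,0,0,0,0,0,-1,0,0,0,0,0,0])

```text
t: 18.35
eef_pos: [0.6055, -0.2757, 0.0894]
tool_rot: [0.001, 0.994, -0.009, 0.105]
contact_force: [-8.5, 1.7, 15.8]
gripper_width: 0.77
```

```bash
python3 - <<'E'
from ov import *
s=status.get_obs();print(s["t"],s["eef_pos"],s["contact_force"],s["torque"])
for n in("side",):shot(n,n+"12.png")
t=s["eef_pos"];n=R.from_euler("ZY",[-1.1,-30],degrees=True).as_matrix()[:,2]
draw("pics/side12.png","pics/o12.png",t-.049*n,30,-1.1,(170,260,300,400),k=6)
E
```

```text
18.45 [ 0.6056 -0.2757  0.0895] [-9.0448  1.7414 16.1647] [0.7574 1.6773 0.2187]
```

View pics/o12.png

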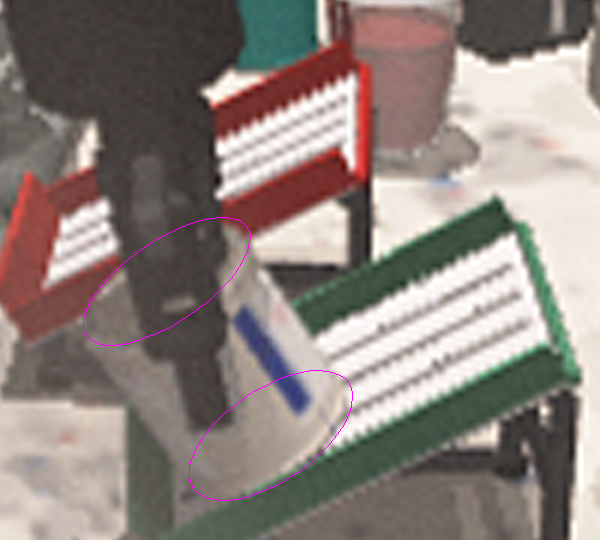

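>>> move_arm(steps=[-1,0,0,0,0,0,0,-1,-0.02,0,0.05,0,0,0,-1,0,0,0,0,0,0], newtons=20)

```text
t: 18.8
eef_pos: [0.6054, -0.2756, 0.0895]
tool_rot: [0.001, 0.994, -0.009, 0.105]
contact_force: [-6.1, 2.0, 11.8]
gripper_width: 0.769
```

>>> move_arm(steps=[0.6,0,0,0,0,0,0,0.7,0,0,0,0,0,0,0.8,0,0,0,0,0,0,1,0,0,0,0,0,0,1,0,0,0,0,0,0,1,0,0,0,0,0,0])

```text
t: 19.4
eef_pos: [0.6053, -0.2754, 0.0877]
tool_rot: [0.001, 0.994, -0.009, 0.104]
contact_force: [0.4, 0.5, -0.5]
gripper_width: 1.004
```

```bash
python3 - <<'E'
from ov import *
s=status.get_obs();print(s["t"],s["eef_pos"],s["contact_force"],s["gripper_width"])
for n in("side",):shot(n,n+"13.png")
G=np.array([.630,-.2755,.046]);ux=R.from_euler("ZY",[-1.1,-30],degrees=True).as_matrix()[:,0]
draw("pics/side13.png","pics/o13.png",G-.006*ux,30,-1.1,(170,260,300,400),k=6)
E
```

```text
19.5 [ 0.6053 -0.2754  0.0877] [ 0.496   0.6196 -0.1233] 1.0002428031466988
```

View pics/o13.png

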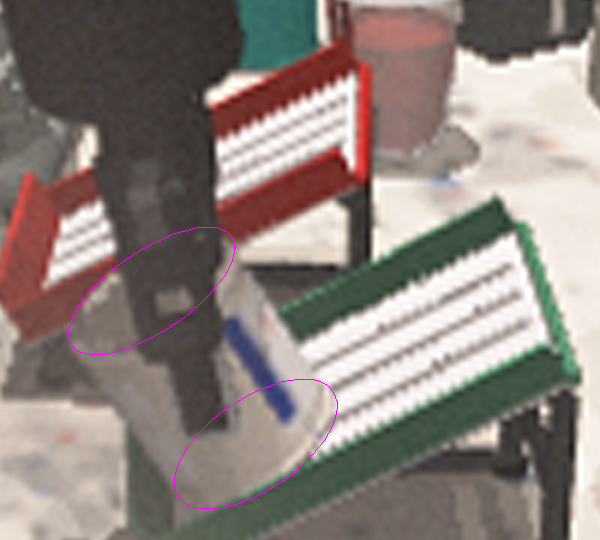

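>>> move_arm(steps=[1,-0.5,0,0.9,0,0,0,1,-1,0,1.7,0,0,0,1,-1,0,2,0,0,0,1,-1,0,3,0,0,0,1,-1,0,4,0,0,0,1,-2,-3,3,0,0,0,1,-2,-3,2,0,0,0,1,-1,-3,0,0,0,0])

```text
t: 20.35
eef_pos: [0.5099, -0.3677, 0.2587]
tool_rot: [0.003, 0.994, -0.009, 0.107]
contact_force: [0.4, -1.2, -0.3]
gripper_width: 0.997
```

>>> move_arm(steps=[1,-1,-4,0,0,0,0,1,-1,-4,0,0,0,0,1,0,-4,0,0,0,0,1,0,-4,0,0,0,0,1,0,-4,0,0,0,0,1,0,0,0,0,0,0,1,0,0,0,0,0,0])

```text
t: 21.05
eef_pos: [0.4894, -0.5661, 0.2537]
tool_rot: [0.001, 0.994, -0.01, 0.104]
contact_force: [0.0, 0.8, -0.3]
gripper_width: 0.998
```

```bash
python3 - <<'E'
from ov import *
s=status.get_obs();print(s["t"],s["eef_pos"],s["contact_force"],s["gripper_width"])
for n in("side","top"):shot(n,n+"14.png")
G=np.array([.630,-.2755,.046]);ux=R.from_euler("ZY",[-1.1,-30],degrees=True).as_matrix()[:,0]
draw("pics/side14.png","pics/o14.png",G-.006*ux,30,-1.1,(150,270,250,400),k=5)
draw("pics/top14.png","pics/ot14.png",G-.006*ux,30,-1.1,(140,260,270,420),k=5,n="top")
E
```

```text
21.15 [ 0.4908 -0.5639  0.2541] [-0.0238  0.5769  1.2592] 0.9974199215962852
```

View pics/o14.png

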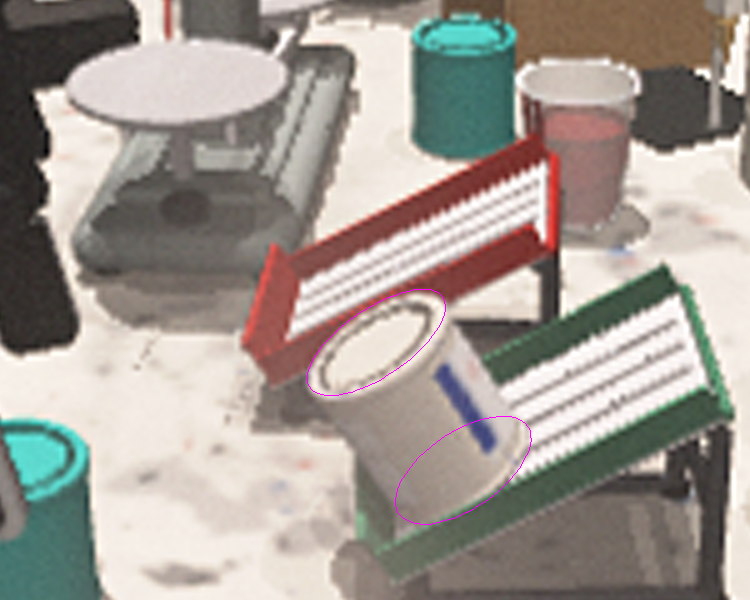

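View pics/ot14.png

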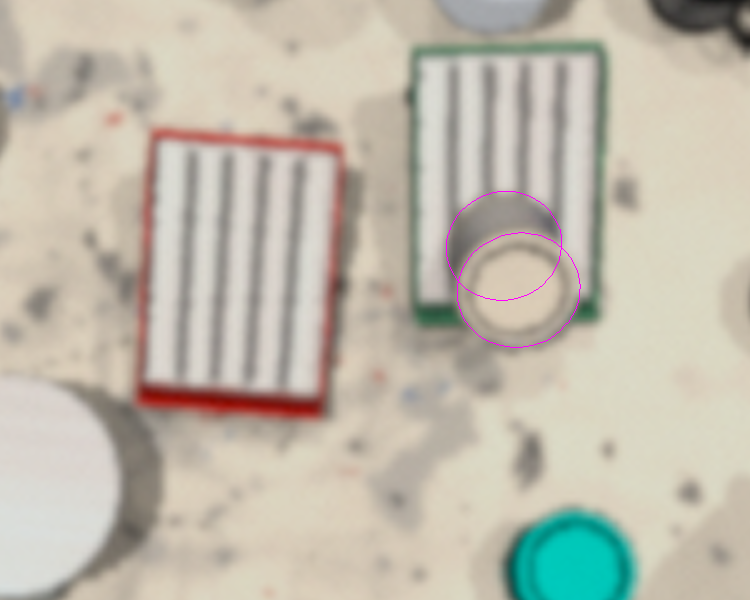

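View pics/side14.png

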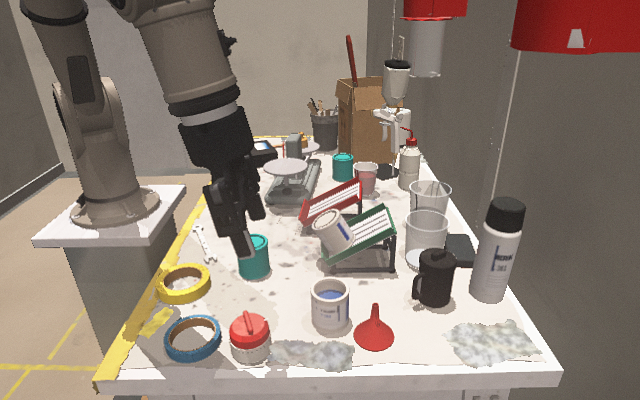

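```bash
python3 -c "
from station import order;print(order.hand_in())"
```

```text
the job is handed in; nothing more can be done
None
```

The tin is still full enough to use: it outweighed the 0.26 kg check weight, so I put it in the holder with the green lip. I handed the job in at about 21 s of the 48 s allowed.

- **Weighing:** I lowered the tin onto the load pan until the pan took its weight, then let go and backed off. The pan sank right away. A second picture about 2.5 s later showed it unchanged and fully down, with the check pan up.
- **Placing:** I regripped the tin with the tool tilted 20°, because the wrist joint would otherwise have come close to its limit. I then turned it to the 30° slope, pressed its base on the deck with about 20 N and let go. It slid a few millimetres down against the lip without toppling.
- **Last checks:** In both cameras the tin matches a model standing flat on the deck against the green lip, midway between the rails to within about a millimetre or two. The arm was clear, with the gripper open and no contact force. In the last side picture the pink cup, the open tin and the turquoise look-alikes stood where they were at the start.
- **Disagreement:** While the tin was held tilted, the side picture suggested it leaned 2 to 5° less than I had commanded. I added 2° before pressing it down. The mismatch did not show in the final pictures.

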